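Gauge the padlock bores and leave the depth rod in the full-depth body

TASK

One of the three padlock bodies in the fixture is bored to full depth, the other two are too shallow, but a tight steel seat partway down each bore hides which. Take the depth rod out of its stand by the handle and push it into the bores one after another, driving the seat down until it bottoms, slowly and gently, never pressing with more than about 35 N, until you find the body where the ring mark on the rod comes level with the top face. Leave the rod standing there, fully home and let go, with the closed brass padlock, the screwdriver and the tape reel left where they are.

Things in the scene. Friction and masses are not known exactly. Their poses are not given: they have to be found in the camera images.
- fixture: Fixed steel base plate (75 x 230 x 10 mm) holding three identical upright plain brass padlock bodies (30 x 50 x 60 mm, no shackles) in a row along its own y axis, 70 mm apart; their flat top faces are 70 mm above the bench. Small clamp jaws to 32 mm height. Origin at the centre of the underside, z up.
- bore_1 (a point): Centre of the bore's mouth in the top face of the body at the fixture's -y end; z up. Vertical bore 11 mm wide, chamfered 1.5 mm. In it, its top 14 mm below the face, is a steel seat; it resists with 5 to 8 N of friction all along, stays where pushed, and stops dead at the bottom: its top then 45 mm below the face in the full-depth body, 33 to 36 mm in the shallow ones.
- bore_2 (a point): Centre of the bore's mouth in the top face of the middle padlock body; bore and seat as for bore_1. Any of the three may be the full-depth one; it changes from start to start and cannot be seen. Go down slowly, 20 mm/s or less, stopping on the rise of force: the dead stop jolts. A tilted or off-centre rod drags on the walls and can catch at 12 N or more before the bottom.
- bore_3 (a point): Centre of the bore's mouth in the top face of the padlock body at the fixture's +y end; bore and seat as for bore_1.
- stand: Fixed block of light wood, 60 x 60 x 74 mm, with a 14 mm vertical hole in its middle, in which the rod stands at the start. Origin at the centre of the underside.
- rod: Steel depth rod, 110 mm long, 0.08 to 0.15 kg: stem 10 mm in diameter, 65 mm long, its last 3.5 mm tapered to 5 mm; above it a ribbed round handle 20 mm in diameter, 45 mm long. Starts upright in the stand, the handle's underside on the stand's top. Origin at the tip, z towards the handle. Grip the handle only: squeezing the stem counts as pressing.
- rod_tip (a point): Lower end of the rod's stem (the body's origin).
- rod_mark (a point): Dark ring mark round the stem, 45 mm above the tip; level with the top face of a padlock body when the rod is bottomed in the full-depth bore, 9 to 12 mm above it when bottomed in a shallow one.
- rod_handle (a point): Middle of the handle on the rod's axis, 87.5 mm above the tip, 22.5 mm from either end of the handle.
- padlock: Bystander: a loose brass padlock lying flat, body 45 x 50 x 22 mm with a steel shackle towards its +x. Leave alone.
- driver: Bystander: a loose screwdriver lying on the bench. Leave alone.
- tape: Bystander: a loose blue tape reel, 90 mm across, 19 mm high. Leave alone.
Things that resemble listed ones, but are neither listed nor needed, are in the scene too. Of the things like the rod, leave any that is brown or orange; of the rest the smaller one is meant.

How it is judged:
By the outcome, as a careful person would: the job done as asked, in the order asked, and still so for the second after the job is handed in, with the robot touching nothing.
It also fails if it takes over 58 s, if anything falls off the work surface, if the arm or the gripper's body presses on something with over 40 N, if the wrist force passes 120 N, or if a joint passes its speed limit or range.

ROBOT

A 6-joint arm with a two-finger parallel gripper is mounted at the origin on the work surface. World frame = base frame: x ahead of the robot, y to its left, z up, the work surface at z = 0. Lengths are in mm, angles in degrees, forces in N, time in s.
With the tool pointing down it reaches from about 300 to 850 mm from the base axis. Payload 4.2 kg.
Tool frame: the origin (TCP) lies midway between the tips of the shut fingers; the grasp point (between the pads) lies 19 mm behind it; z points along the fingers, y is the line along which they close (so a half turn about z gives the same grasp; the last joint's range is limited). The gripper opens to 91 mm and grips with 3 to 60 N. Pads are 32 mm wide; open, the fingers measure 118 mm over their backs; the gripper's body (76 mm by 178 mm) begins 60 mm behind the grasp point.
Start: joints at [73.167, 18.312, 89.639, -0, 72.044, -1.146], TCP at [155.477, 553.597, 213.976] pointing down, gripper open.
Joint ranges: [-177.97, 177.97], [-48.28, 115.42], [12.27, 149.76], [-77.06, 257.06], [2.81, 150.46], [-146.56, 146.56]. Speed limits (degrees/s): [147.25, 147.25, 180, 180, 180, 180].

INTERFACE

Orientations are given as [roll, pitch, yaw] about the fixed x, y, z axes, in that order (R = Rz(yaw) Ry(pitch) Rx(roll)).
In Python, from workcell import env gives the robot as it stands.
- The arm moves only by the shell command python3 -m jog 'ROWS' [FORCE]. ROWS is a JSON object of lists of equal length, an entry for each row: "jaw": the finger opening in mm, from 0 to 91.2; "slide": the shift along the tool's x, y, z in units of 30 mm (1.0 is 30 mm), a list of three; "spin": the turn about the tool's z in units of 8 degrees (1.0 is 8 degrees). In form: {"jaw": [jaw, ...], "slide": [[dx, dy, dz], ...], "spin": [spin, ...]}. A call has 1 to 10 rows; each row shifts and turns the commanded pose from where the row before left it, along the tool's axes as they then stand; what a row does not reach is not made up. A row lasts 1/10 s, in which the tool goes at most 50 mm and 8.59 degrees, less where a joint would pass 70% of its speed; a pose out of reach is approached as far as the arm can. A call is refused whole if a number of a shift passes 1 or a number of a turn 1, either way. A call with a gripper value outside its range is refused whole. The fingers move at their own pace and stop on an object; FORCE is the grip in N (left out, the last holds). Time passes only in rows, so rows that do not move let the fingers close. It gives the time, the measured TCP pose, the force, the opening and the grip force at its end, in the units of the state.
- env.state(): the state, without advancing time (a new reading comes with each control period).
- env.grab_frame(name): name is "scene" or "top"; returns the picture (480x640x3 uint8, red, green, blue); there is no depth.
- env.camera_model(name): a dict with "fx", "fy", "cx", "cy" (pixels), "camera_from_world" (4x4, takes a point from world to camera coordinates). Camera axes: x right, y up, looking along -z (the intrinsics and any distortion apply to the point x, -y, -z); pixel columns grow to the right and rows downward; lengths in mm; the calibration is good to about 2 mm. A picture is of the moment at which its call begins. camera_model takes no time and is no camera call.
- env.job_done(): hands the job in; it is judged then, once.
The state is a dict: "time_s": time; "qpos": joint angles; "qvel": joint speeds; "effort": joint torques, N m; "ee_pos": TCP position; "ee_rot": TCP orientation; "force": force on the tool from outside, world axes, zero at the start; "torque": the same for the moment, N m; "gripper_width": finger opening in mm; "gripper_force": force on a finger pad.
Only numpy, scipy, OpenCV 4.12 (cv2) and the standard library are available. Lean on these libraries where they do the work, as an engineer would, in place of code of your own. Each camera call takes 0.05 s, during which the arm holds its last target. There are 200 camera calls.

## Working session

There is one attempt and no reset: what is moved stays moved. The work goes in short steps, Python scripts to look and compute and a shell command to move; the robot and the scene stay as the last step left them, time stands still between calls to the robot, and variables do not carry over. Pictures are saved under pics/ and viewed, at most 10 in all, crops included, and the job is handed in when it is done.

```bash
mkdir -p pics; python3 - <<'E'
from workcell import env
import cv2
for n in("scene","top"):
    cv2.imwrite(f"pics/{n}0.png",env.grab_frame(n)[:,:,::-1])
    print(n,env.camera_model(n))
s=env.state();print({k:s[k] for k in("time_s","ee_pos","ee_rot","force","gripper_width")})
E
```

```text
scene {'fx': 462.2522294795343, 'fy': 462.2522294795343, 'cx': 314.6515780345764, 'cy': 235.40623265766192, 'camera_from_world': array([[ 7.76218197e-01,  6.30369188e-01, -1.09543427e-02,
        -4.08779750e+02],
       [-3.29967534e-01,  4.20995059e-01,  8.44916911e-01,
         1.35918730e+02],
       [ 5.37221311e-01, -6.52225303e-01,  5.34785393e-01,
        -1.22917687e+03],
       [ 0.00000000e+00,  0.00000000e+00,  0.00000000e+00,
         1.00000000e+00]])}
top {'fx': 540.5875958537478, 'fy': 540.5875958537478, 'cx': 315.4554616438153, 'cy': 235.25641818024397, 'camera_from_world': array([[ 1.28818744e-02, -9.99597862e-01, -2.52620408e-02,
        -4.97633735e+01],
       [ 9.90653683e-01,  9.32752123e-03,  1.36081880e-01,
        -5.94578193e+02],
       [-1.35791524e-01, -2.67789235e-02,  9.90375460e-01,
        -9.68418059e+02],
       [ 0.00000000e+00,  0.00000000e+00,  0.00000000e+00,
         1.00000000e+00]])}
{'time_s': 0.1, 'ee_pos': array([155.32972798, 553.14602039, 213.16934266]), 'ee_rot': array([-1.79906021e+02, -3.64775458e-03,  1.64311941e+02]), 'force': array([ 0.20918627, -0.21003203, -0.01694269]), 'gripper_width': 91.02534957699423}
```

View pics/scene0.png

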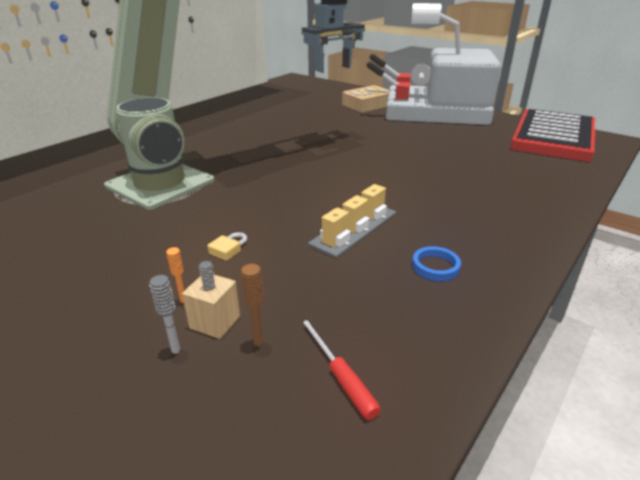

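View pics/top0.png

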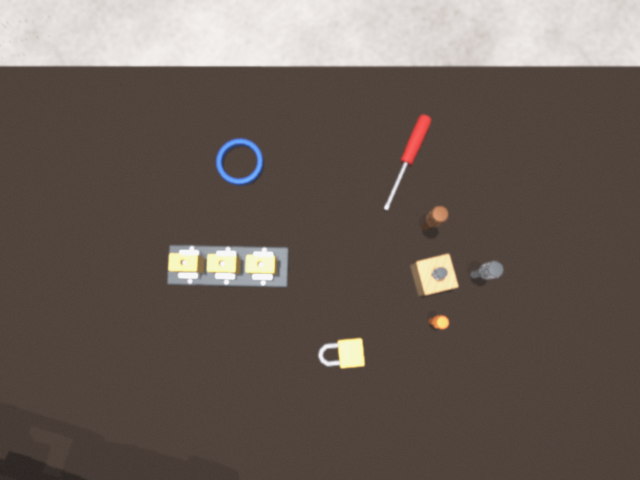

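The first look shows four rod-like things:
- Grey rod in the wooden stand: scene (207,275), top (440,273).
- Bigger grey one: scene (163,310), top (491,270).
- Orange: scene (176,275), top (440,322).
- Brown: scene (254,300), top (438,215).

I choose the grey rod in the stand, since it is the smaller non-brown, non-orange one. The fixture is at top (228,266) and its bores are near (184,263), (223,264) and (261,264). Next I check with a close crop.

```bash
cat > h.py <<'E'
import numpy as np
from workcell import env
def ray(n,u,v):
    m=env.camera_model(n);T=m["camera_from_world"];R,t=T[:3,:3],T[:3,3]
    d=np.array([(u-m["cx"])/m["fx"],-(v-m["cy"])/m["fy"],-1.])
    return -R.T@t,R.T@d
def at(n,u,v,z):
    o,d=ray(n,u,v);return o+d*(z-o[2])/d[2]
def px(n,p):
    m=env.camera_model(n);q=m["camera_from_world"]@np.append(p,1)
    return np.array([m["cx"]+m["fx"]*q[0]/-q[2],m["cy"]-m["fy"]*q[1]/-q[2]])
def tri(a,b):
    (o1,d1),(o2,d2)=ray("top",*a),ray("scene",*b)
    s=np.linalg.lstsq(np.c_[d1,-d2],o2-o1,rcond=None)[0]
    p,q=o1+s[0]*d1,o2+s[1]*d2
    return (p+q)/2,np.linalg.norm(p-q)
E
python3 - <<'E'
import cv2,numpy as np
t=cv2.imread("pics/top0.png");s=cv2.imread("pics/scene0.png")
a=cv2.resize(t[240:292,160:293],None,fx=6,fy=6,interpolation=cv2.INTER_CUBIC)
b=cv2.resize(t[248:303,405:465],(300,275),interpolation=cv2.INTER_CUBIC) #x5
c=cv2.resize(s[255:340,180:270],(291,275),interpolation=cv2.INTER_CUBIC)
o=np.zeros((312+275,798,3),np.uint8);o[:312,:798]=a;o[312:,:300]=b;o[312:,310:601]=c
cv2.imwrite("pics/crop1.png",o)
E
```

```text
(no output)
```

View pics/crop1.png

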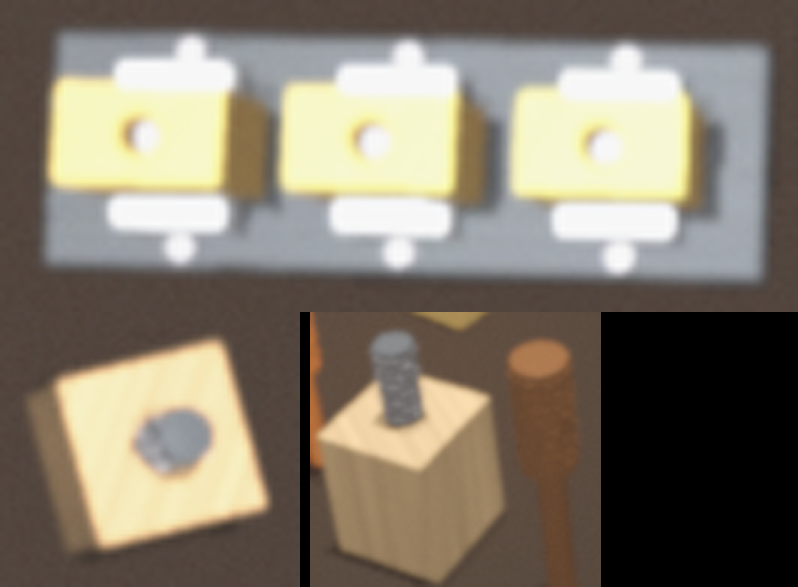

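The crop confirms it: a grey, ribbed 20 mm handle in the light-wood stand, with the plain brown one beside it. Crop positions of the bore mouths are about (142,135), (372,141) and (603,146). The handle's top disc is at (187,437).

```bash
python3 - <<'E'
from h import *
from scipy.optimize import least_squares
f=lambda x,y,k,ox,oy,y0=0:((x+.5)/k-.5+ox,(y-y0+.5)/k-.5+oy)
B=[f(x,y,6,160,240) for x,y in((141,134.5),(371.5,140),(602.5,145))]
W=[at("top",*b,70) for b in B];print(np.round(W,1),[np.linalg.norm(W[i+1]-W[i]) for i in(0,1)])
C=[f(x,y,6,160,240) for x,y in((57,30),(770,43),(765,283),(43,266))]
P=np.array([at("top",*c,10) for c in C]);print("plate",np.round(P,1),P.mean(0),[np.linalg.norm(P[i]-P[i-1]) for i in range(4)])
S=np.array([at("top",*f(x,y,5,405,248,312),74) for x,y in((55,380),(222,338),(270,505),(100,548))])
print("stand",S.mean(0),[np.linalg.norm(S[i]-S[i-1]) for i in range(4)],np.degrees(np.arctan2(*(S[1]-S[0])[1::-1])))
print("handle top",at("top",*f(187,437,5,405,248,312),119))
for n,p in(("bore",W[0]),("b2",W[1]),("b3",W[2]),("stand",[*S.mean(0)[:2],119]),("st74",[*S.mean(0)[:2],74])): print(n,px("scene",p))
k=275/85
print("scene handle top px",180+(395-310)/k,255+(342-312)/k,
 tri(f(187,437,5,405,248,312),(180+(395-310)/k,255+(342-312)/k)))
E
```

```text
[[539.9 194.9  70. ]
 [539.  125.   70. ]
 [538.2  55.3  70. ]] [np.float64(69.86720196634127), np.float64(69.72731993014821)]
plate [[578.4 240.1  10. ]
 [576.5  10.2  10. ]
 [500.   10.3  10. ]
 [502.7 240.8  10. ]] [539.37596086 125.35075978  10.        ] [np.float64(75.71787884237091), np.float64(229.8328919388167), np.float64(76.46274624563057), np.float64(230.4773338888718)]
stand [ 523.6598261  -260.55338749   74.        ] [np.float64(61.24073052285944), np.float64(61.49143275504781), np.float64(61.18973043308872), np.float64(62.07003297216874)] -75.25479915419437
handle top [ 522.51870027 -260.22708835  119.        ]
bore [374.14018236 190.94411886]
b2 [355.83950608 202.58567321]
b3 [335.8834198 215.3421306]
stand [206.02305533 265.18768234]
st74 [209.87228465 288.02088358]
scene handle top px 206.27272727272728 264.27272727272725 (array([ 522.72816839, -259.71142133,  119.82701689]), np.float64(0.8664369043532334))
```

```bash
python3 - <<'E'
import cv2
s=cv2.imread("pics/scene0.png")
cv2.imwrite("pics/crop2.png",cv2.resize(s[180:255,300:405],None,fx=7,fy=7,interpolation=cv2.INTER_CUBIC))
E
```

```text
(no output)
```

View pics/crop2.png

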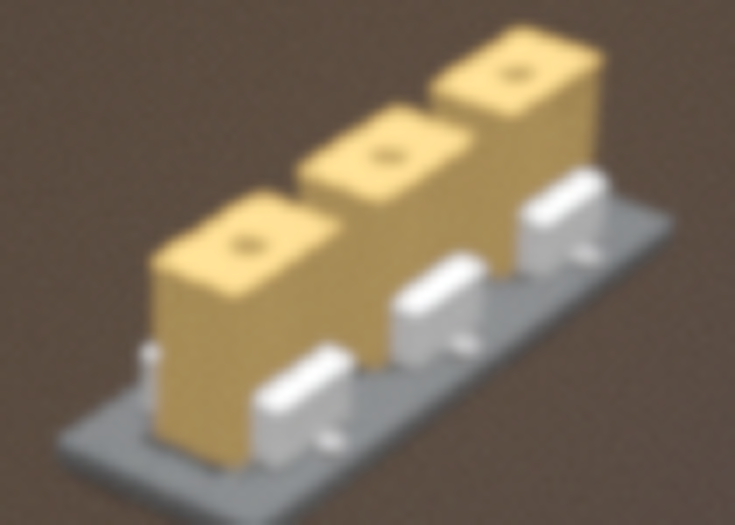

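Scene bores are at about (335.1,214.6), (355.0,201.9) and (373.4,190.1), within about 1 px of what the top-view positions predict. So the two cameras agree on the fixture. Next I check how tall the neighbours are, to choose the grasp yaw.

```bash
python3 - <<'E'
from h import *
for n,a,b in(("orange",(442,322),(174,252)),("brown",(440,214),(251,269)),("grey",(493,270),(161,282))):
    print(n,tri(a,b))
s=env.state()
from scipy.spatial.transform import Rotation as R
M=R.from_euler("xyz",s["ee_rot"],degrees=True).as_matrix();print(M.round(3))
E
```

```text
orange (array([ 439.83737364, -260.72959477,  108.31909672]), np.float64(0.3278789339348124))
brown (array([ 617.66584193, -252.26984323,  149.90193417]), np.float64(0.2624149872832319))
grey (array([ 526.49309774, -340.64979888,  136.82046197]), np.float64(0.08597938303430971))
[[-0.963  0.27  -0.001]
 [ 0.27   0.963 -0.002]
 [ 0.    -0.002 -1.   ]]
```

```bash
python3 -m jog '{"jaw":[50,50,50,50,50,50,50,50,50,50],"slide":[[-0.84,-1,0],[-0.84,-1,0],[-0.84,-1,0],[-0.84,-1,0],[-0.84,-1,0],[-0.84,-1,0],[-0.84,-1,0],[-0.84,-1,0],[-0.84,-1,0],[-0.84,-1,0]],"spin":[0,0,0,0,0,0,0,0,0,0]}' 25; python3 -m jog '{"jaw":[50,50,50,50,50,50,50,50,50,50],"slide":[[-0.84,-1,0],[-0.84,-1,0],[-0.84,-1,0],[-0.84,-1,0],[-0.84,-1,0],[-0.84,-1,0],[-0.84,-1,0],[-0.84,-1,0],[-0.84,-1,0],[-0.84,-1,0]],"spin":[0,0,0,0,0,0,0,0,0,0]}'; cat >> h.py <<'E'
from scipy.spatial.transform import Rotation as Rot
def go(x,y,z):
    s=env.state();M=Rot.from_euler("xyz",s["ee_rot"],degrees=True).as_matrix()
    d=np.array([x,y,z])-s["ee_pos"]
    print("t",round(s["time_s"],1),"pos",s["ee_pos"].round(1),"rot",s["ee_rot"].round(2),"F",s["force"].round(1),"T",s["torque"].round(2),"w",round(s["gripper_width"],1),"gf",round(s["gripper_force"],1),"units",(M.T@d/30).round(3))
E
python3 -c "from h import *;go(522.6,-260,180)"
```

```text
time_s: 1.1
ee_pos: [317.1, 195.0, 213.8]
ee_rot: [-180.0, -0.0, 164.3]
force: [0.7, -0.9, 0.2]
gripper_width: 50.7
gripper_force: 0.0
time_s: 2.1
ee_pos: [478.6, -161.9, 213.5]
ee_rot: [180.0, -0.0, 164.3]
force: [0.5, 0.4, 0.1]
gripper_width: 50.0
gripper_force: 0.0
t 2.1 pos [ 478.6 -161.9  213.5] rot [ 1.7998e+02 -4.0000e-02  1.6429e+02] F [0.5 0.4 0.1] T [-0.   -0.09 -0.  ] w 50.0 gf 0.0 units [-2.297 -2.751  1.116]
```

```bash
python3 -m jog '{"jaw":[50,50,50,50,50,50,50],"slide":[[-0.46,-0.55,0],[-0.46,-0.55,0],[-0.46,-0.55,0],[-0.46,-0.55,0.5],[-0.46,-0.55,0.6],[0,0,0],[0,0,0]],"spin":[0,0,0,0,0,0,0]}'; python3 - <<'E'
from h import *
import cv2
go(522.6,-260,81)
t=env.grab_frame("top");s=env.grab_frame("scene")
a=cv2.resize(s[200:350,120:280],(640,600),interpolation=cv2.INTER_CUBIC)
cv2.imwrite("pics/appr.png",a[:,:,::-1])
E
```

```text
time_s: 2.8
ee_pos: [522.1, -258.1, 180.3]
ee_rot: [179.9, -0.1, 164.3]
force: [-0.7, -0.1, -0.5]
gripper_width: 49.7
gripper_force: 0.0
t 2.8 pos [ 522.1 -258.1  180.3] rot [ 1.7994e+02 -1.2000e-01  1.6427e+02] F [-0.7 -0.1 -0.5] T [-0.04  0.03 -0.02] w 49.7 gf 0.0 units [-0.042 -0.06   3.309]
```

View pics/appr.png

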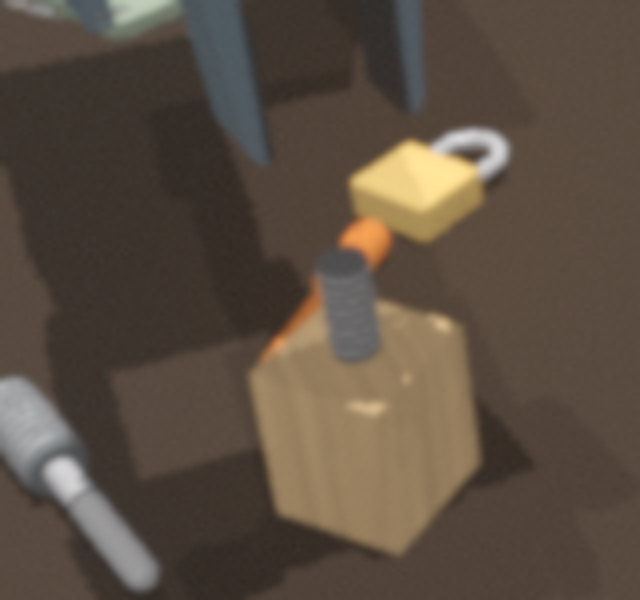

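The gripper straddles the rod. The loose decoys, which were balanced on their tips, have toppled by themselves, well clear of me. The rod is still upright in the stand, so I descend and grip.

```bash
python3 -m jog '{"jaw":[50,50,50,50,50,50,20,10,10,10],"slide":[[-0.042,-0.06,0.9],[0,0,0.9],[0,0,0.7],[0,0,0.5],[0,0,0.3],[0,0,0],[0,0,0],[0,0,0],[0,0,0],[0,0,0]],"spin":[0,0,0,0,0,0,0,0,0,0]}' 30; python3 -m jog '{"jaw":[10,10,10],"slide":[[0,0,0],[0,0,0],[0,0,0]],"spin":[0,0,0]}' 40; python3 -c "from h import *;go(522.6,-260,81)"
```

```text
time_s: 3.9
ee_pos: [523.6, -260.6, 82.5]
ee_rot: [-180.0, 0.1, 164.3]
force: [0.4, 0.2, -1.0]
gripper_width: 20.8
gripper_force: 0.0
time_s: 4.2
ee_pos: [523.6, -260.6, 82.5]
ee_rot: [180.0, 0.1, 164.3]
force: [0.5, 0.0, 4.6]
gripper_width: 19.4
gripper_force: 40.0
t 4.2 pos [ 523.6 -260.6   82.5] rot [1.8000e+02 5.0000e-02 1.6431e+02] F [0.5 0.  4.6] T [ 0.07  0.08 -0.01] w 19.4 gf 40.0 units [0.038 0.01  0.049]
```

```bash
python3 -m jog '{"jaw":[10,10,10,10,10,10,10,10],"slide":[[0,0,-0.2],[0,0,-0.5],[0,0,-0.7],[0,0,-0.7],[0,0,-0.5],[0,0,-0.2],[0,0,0],[0,0,0]],"spin":[0,0,0,0,0,0,0,0]}' 50; python3 -c "from h import *;go(538.2,55.3,163)"
```

```text
time_s: 5.0
ee_pos: [522.8, -260.2, 165.0]
ee_rot: [180.0, -0.1, 164.3]
force: [0.2, -0.6, -0.5]
gripper_width: 19.2
gripper_force: 50.0
t 5.0 pos [ 522.8 -260.2  165. ] rot [ 1.7997e+02 -1.0000e-01  1.6431e+02] F [ 0.2 -0.6 -0.5] T [0.04 0.01 0.02] w 19.2 gf 50.0 units [ 2.348 10.264  0.075]
```

```bash
python3 -m jog '{"jaw":[10,10,10,10,10,10],"slide":[[0.115,0.5,0],[0.213,0.93,0],[0.213,0.93,0],[0.213,0.93,0],[0.213,0.93,0],[0.213,0.93,0]],"spin":[0,0,0,0,0,0]}'; python3 -m jog '{"jaw":[10,10,10,10,10,10,10,10,10],"slide":[[0.213,0.93,0],[0.213,0.93,0],[0.213,0.93,0],[0.213,0.93,0],[0.2,0.8,0],[0.12,0.55,0],[0,0.06,0],[0,0,0],[0,0,0]],"spin":[0,0,0,0,0,0,0,0,0]}'; python3 - <<'E'
from h import *
import cv2
go(538.2,55.3,163)
t=env.grab_frame("top");s=env.grab_frame("scene")
a=cv2.resize(s[150:250,280:400],(600,500),interpolation=cv2.INTER_CUBIC)
cv2.imwrite("pics/b3.png",a[:,:,::-1])
E
```

```text
time_s: 5.6
ee_pos: [530.2, -99.9, 165.1]
ee_rot: [180.0, -0.1, 164.3]
force: [0.7, -0.0, -0.4]
gripper_width: 19.4
gripper_force: 50.0
time_s: 6.5
ee_pos: [538.4, 55.0, 165.6]
ee_rot: [-180.0, -0.0, 164.3]
force: [0.3, -0.4, -0.2]
gripper_width: 19.0
gripper_force: 50.0
t 6.5 pos [538.4  55.  165.6] rot [-1.7997e+02 -4.0000e-02  1.6430e+02] F [ 0.3 -0.4 -0.2] T [-0.   -0.01  0.  ] w 19.0 gf 50.0 units [0.008 0.008 0.087]
```

View pics/b3.png

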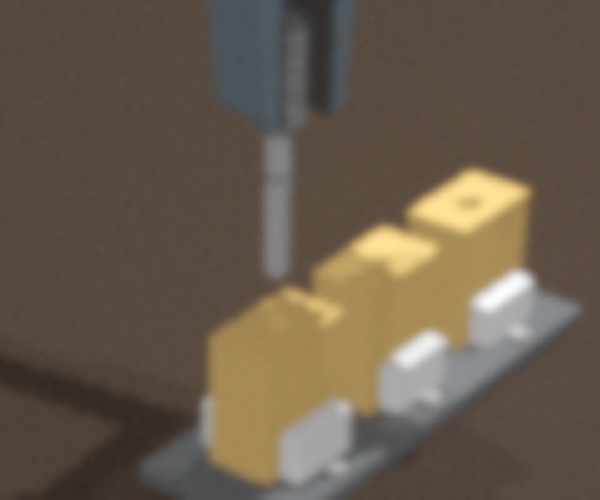

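The rod is held upright. Its tip is at crop (276,278), which is scene (335.2,205.6), and the mark is at (277,180), which is (335.4,186). I compare this with the bore in the same camera.

```bash
python3 - <<'E'
from h import *
e=env.state()["ee_pos"]
print(px("scene",[*e[:2],e[2]-73.5]),px("scene",[*e[:2],e[2]-28.5]))
for d in([1,0],[0,1]): print(d,px("scene",[e[0]+d[0],e[1]+d[1],70])-px("scene",[*e[:2],70]))
print(px("scene",[538.2,55.3,70]))
E
python3 -m jog '{"jaw":[10,10,10,10,10,10,10],"slide":[[0.008,0.008,0.3],[0,0,0.25],[0,0,0.1],[0,0,0.1],[0,0,0.1],[0,0,0.05],[0,0,0]],"spin":[0,0,0,0,0,0,0]}';python3 -c "from h import *;go(538.2,55.3,135)"
```

```text
[335.99861931 205.84613566] [336.31549548 185.57512053]
[1, 0] [0.39484768 0.15128123]
[0, 1] [ 0.29567347 -0.19347418]
[335.86314523 215.33620636]
time_s: 7.3
ee_pos: [538.6, 55.8, 138.8]
ee_rot: [-180.0, -0.0, 164.3]
force: [-1.3, -0.6, -0.9]
gripper_width: 19.1
gripper_force: 50.0
t 7.3 pos [538.6  55.8 138.8] rot [-1.8000e+02 -1.0000e-02  1.6432e+02] F [-1.3 -0.6 -0.9] T [-0.01  0.04 -0.01] w 19.1 gf 50.0 units [ 0.008 -0.02   0.126]
```

```bash
python3 -m jog '{"jaw":[10,10,10,10,10,10],"slide":[[0.01,-0.01,0.05],[0,0,0.05],[0,0,0.05],[0,0,0.05],[0,0,0.05],[0,0,0]],"spin":[0,0,0,0,0,0]}';python3 -c "from h import *;go(538.2,55.3,129.5)"
```

```text
time_s: 7.9
ee_pos: [538.3, 55.6, 131.3]
ee_rot: [180.0, 0.0, 164.3]
force: [0.7, 0.3, -0.7]
gripper_width: 19.4
gripper_force: 50.0
t 7.9 pos [538.3  55.6 131.3] rot [1.7999e+02 1.0000e-02 1.6431e+02] F [ 0.7  0.3 -0.7] T [-0.01 -0.11  0.03] w 19.4 gf 50.0 units [ 0.001 -0.011  0.059]
```

```bash
for i in 1; do python3 -m jog '{"jaw":[10,10,10,10,10,10],"slide":[[0,0,0.05],[0,0,0.05],[0,0,0.05],[0,0,0.05],[0,0,0.05],[0,0,0]],"spin":[0,0,0,0,0,0]}';done;python3 -c "from h import *;go(538.2,55.3,111)"
```

```text
time_s: 8.5
ee_pos: [538.5, 55.6, 124.0]
ee_rot: [180.0, 0.0, 164.3]
force: [1.1, -0.2, 3.7]
gripper_width: 18.9
gripper_force: 50.0
t 8.5 pos [538.5  55.6 124. ] rot [1.7998e+02 3.0000e-02 1.6431e+02] F [ 1.1 -0.2  3.7] T [-0.05  0.01  0.02] w 18.9 gf 50.0 units [ 0.006 -0.013  0.434]
```

```bash
python3 -m jog '{"jaw":[10,10,10,10,10,10,10],"slide":[[0,0,0.05],[0,0,0.05],[0,0,0.05],[0,0,0.05],[0,0,0.05],[0,0,0.05],[0,0,0.05]],"spin":[0,0,0,0,0,0,0]}';python3 -c "from h import *;go(538.2,55.3,110)"
```

```text
time_s: 9.2
ee_pos: [538.5, 55.6, 113.5]
ee_rot: [180.0, 0.0, 164.3]
force: [-0.2, -0.1, 4.7]
gripper_width: 19.4
gripper_force: 50.0
t 9.2 pos [538.5  55.6 113.5] rot [1.7998e+02 3.0000e-02 1.6431e+02] F [-0.2 -0.1  4.7] T [-0.07  0.03  0.03] w 19.4 gf 50.0 units [ 0.007 -0.013  0.118]
```

Approaching the possible shallow stop (TCP about 110.5 to 107.5): 0.6 mm rows, 2 mm per call.

```bash
python3 -m jog '{"jaw":[10,10,10,10],"slide":[[0,0,0.02],[0,0,0.02],[0,0,0.02],[0,0,0.02]],"spin":[0,0,0,0]}'; python3 -m jog '{"jaw":[10,10],"slide":[[0,0,0.02],[0,0,0.02]],"spin":[0,0]}'
```

```text
time_s: 9.6
ee_pos: [538.5, 55.6, 111.2]
ee_rot: [180.0, 0.0, 164.3]
force: [-0.2, 0.5, 5.3]
gripper_width: 19.0
gripper_force: 50.0
time_s: 9.8
ee_pos: [538.6, 55.6, 110.1]
ee_rot: [180.0, 0.0, 164.3]
force: [-0.1, -0.6, 8.5]
gripper_width: 19.1
gripper_force: 50.0
```

```bash
python3 -m jog '{"jaw":[10,10],"slide":[[0,0,0.02],[0,0,0]],"spin":[0,0]}'
```

```text
time_s: 10.0
ee_pos: [538.6, 55.6, 110.1]
ee_rot: [180.0, 0.1, 164.3]
force: [-1.7, 0.7, 8.7]
gripper_width: 19.0
gripper_force: 50.0
```

```bash
python3 -m jog '{"jaw":[10,10],"slide":[[0,0,0.02],[0,0,0]],"spin":[0,0]}'
```

```text
time_s: 10.2
ee_pos: [538.8, 55.6, 110.0]
ee_rot: [180.0, 0.1, 164.3]
force: [-1.8, -0.5, 12.6]
gripper_width: 19.2
gripper_force: 50.0
```

It has stopped at a depth of about 33.5 mm. I push a little more to tell the bottom from a catch.

```bash
python3 -m jog '{"jaw":[10,10],"slide":[[0,0,0.02],[0,0,0]],"spin":[0,0]}';  python3 -m jog '{"jaw":[10,10],"slide":[[0,0,0.02],[0,0,0]],"spin":[0,0]}'; python3 -c "from h import *;go(538.2,55.3,110)"
```

```text
time_s: 10.4
ee_pos: [538.9, 55.6, 109.9]
ee_rot: [180.0, 0.1, 164.3]
force: [-1.8, -0.7, 14.8]
gripper_width: 19.3
gripper_force: 50.0
time_s: 10.6
ee_pos: [539.0, 55.6, 109.8]
ee_rot: [180.0, 0.1, 164.3]
force: [-3.0, -1.0, 16.5]
gripper_width: 18.9
gripper_force: 50.0
t 10.6 pos [539.   55.6 109.8] rot [1.7995e+02 1.4000e-01 1.6432e+02] F [-3.  -1.  16.5] T [-0.12  0.73  0.06] w 18.9 gf 50.0 units [ 0.023 -0.016 -0.007]
```

```bash
python3 -m jog '{"jaw":[10,10],"slide":[[0.02,0,0.02],[0,0,0]],"spin":[0,0]}';  python3 -m jog '{"jaw":[10,10],"slide":[[0.01,0,0.03],[0,0,0]],"spin":[0,0]}'; python3 -c "from h import *;go(538.2,55.3,110)"
```

```text
time_s: 10.8
ee_pos: [538.9, 55.7, 109.7]
ee_rot: [179.9, 0.2, 164.3]
force: [-3.4, -0.7, 19.7]
gripper_width: 18.9
gripper_force: 50.0
time_s: 11.0
ee_pos: [538.9, 55.7, 109.5]
ee_rot: [179.9, 0.3, 164.3]
force: [-3.0, -0.9, 23.9]
gripper_width: 18.9
gripper_force: 50.0
t 11.0 pos [538.9  55.7 109.5] rot [179.93   0.27 164.33] F [-3.  -0.9 23.9] T [-0.33  0.88 -0.05] w 18.9 gf 50.0 units [ 0.02  -0.02  -0.015]
```

24 N with no further travel at about 34 mm depth: this is a shallow body at bottom. I withdraw and go to the middle bore.

```bash
python3 -m jog '{"jaw":[10,10,10,10,10,10,10,10],"slide":[[-0.03,0,-0.1],[0,0,-0.1],[0,0,-0.2],[0,0,-0.3],[0,0,-0.4],[0,0,-0.5],[0,0,-0.3],[0,0,0]],"spin":[0,0,0,0,0,0,0,0]}'; python3 -c "from h import *;go(539.3,125.4,160)"
```

```text
time_s: 11.8
ee_pos: [538.7, 55.7, 164.5]
ee_rot: [179.9, 0.1, 164.3]
force: [0.4, 0.1, -1.5]
gripper_width: 18.8
gripper_force: 50.0
t 11.8 pos [538.7  55.7 164.5] rot [1.7995e+02 1.1000e-01 1.6431e+02] F [ 0.4  0.1 -1.5] T [ 0.02 -0.04 -0.  ] w 18.8 gf 50.0 units [0.608 2.243 0.152]
```

```bash
python3 -m jog '{"jaw":[10,10,10,10,10,10,10],"slide":[[0.1,0.35,0],[0.15,0.6,0],[0.15,0.6,0],[0.12,0.45,0],[0.088,0.243,0],[0,0,0],[0,0,0]],"spin":[0,0,0,0,0,0,0]}'; python3 - <<'E'
from h import *
import cv2
go(539.3,125.4,138.5)
s=env.grab_frame("scene")
a=cv2.resize(s[140:240,290:410],(720,600),interpolation=cv2.INTER_CUBIC)
cv2.imwrite("pics/b2.png",a[:,:,::-1])
e=env.state()["ee_pos"];print(px("scene",[*e[:2],e[2]-73.5]),px("scene",[*e[:2],e[2]-28.5]))
E
```

```text
time_s: 12.5
ee_pos: [538.6, 125.1, 162.7]
ee_rot: [-180.0, -0.0, 164.3]
force: [0.2, 0.5, -1.3]
gripper_width: 19.1
gripper_force: 50.0
t 12.5 pos [538.6 125.1 162.7] rot [-1.7996e+02 -2.0000e-02  1.6434e+02] F [ 0.2  0.5 -1.3] T [0.01 0.   0.03] w 19.1 gf 50.0 units [-0.019  0.015  0.807]
[356.02258096 194.47988185] [356.83123874 174.93042147]
```

View pics/b2.png

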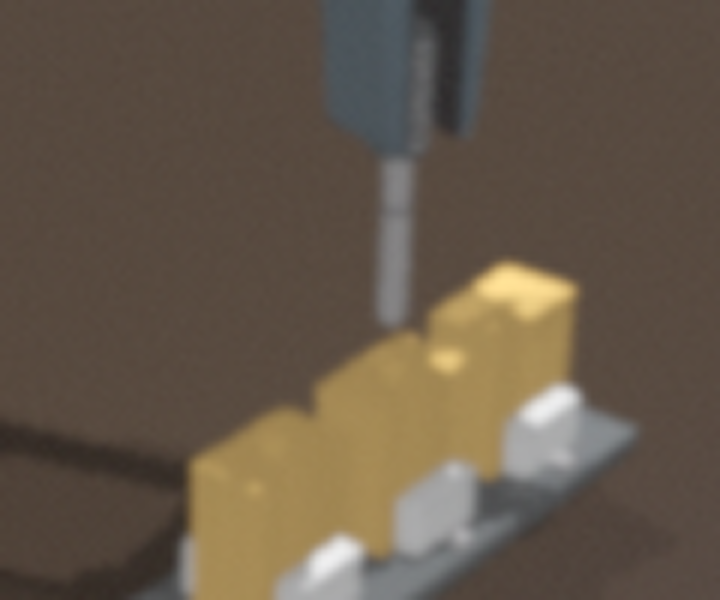

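The rod is still straight. Its tip at scene (354.9,193.8) and mark at (355.8,174.6) are about where predicted, so it hasn't slipped. I go down into the middle bore.

```bash
python3 -m jog '{"jaw":[10,10,10,10,10,10,10],"slide":[[-0.015,0.012,0.25],[0,0,0.2],[0,0,0.1],[0,0,0.1],[0,0,0.07],[0,0,0.05],[0,0,0]],"spin":[0,0,0,0,0,0,0]}';python3 -c "from h import *;go(539.3,125.4,129.5)"
```

```text
time_s: 13.25
ee_pos: [539.3, 125.5, 139.7]
ee_rot: [-180.0, -0.0, 164.3]
force: [-0.1, -0.0, -0.7]
gripper_width: 19.1
gripper_force: 50.0
t 13.2 pos [539.3 125.5 139.7] rot [-1.8000e+02 -1.0000e-02  1.6432e+02] F [-0.1 -0.  -0.7] T [ 0.01 -0.03  0.05] w 19.1 gf 50.0 units [-0.    -0.005  0.34 ]
```

```bash
python3 -m jog '{"jaw":[10,10,10,10,10,10,10,10],"slide":[[0,0,0.05],[0,0,0.05],[0,0,0.05],[0,0,0.05],[0,0,0.05],[0,0,0.05],[0,0,0.05],[0,0,0]],"spin":[0,0,0,0,0,0,0,0]}';python3 -c "from h import *;go(539.3,125.4,113.5)"
```

```text
time_s: 14.05
ee_pos: [539.4, 125.5, 129.4]
ee_rot: [180.0, 0.0, 164.3]
force: [-0.0, 0.6, -0.4]
gripper_width: 19.1
gripper_force: 50.0
t 14.1 pos [539.4 125.5 129.4] rot [179.99   0.   164.31] F [-0.   0.6 -0.4] T [-0.01  0.03  0.02] w 19.1 gf 50.0 units [ 0.003 -0.006  0.53 ]
```

```bash
python3 -m jog '{"jaw":[10,10,10,10,10,10,10,10,10,10],"slide":[[0,0,0.05],[0,0,0.05],[0,0,0.05],[0,0,0.05],[0,0,0.05],[0,0,0.05],[0,0,0.05],[0,0,0.05],[0,0,0.05],[0,0,0.05]],"spin":[0,0,0,0,0,0,0,0,0,0]}'; python3 -m jog '{"jaw":[10,10,10],"slide":[[0,0,0.03],[0,0,0.02],[0,0,0.02]],"spin":[0,0,0]}'; python3 -c "from h import *;go(539.3,125.4,110)"
```

```text
time_s: 15.05
ee_pos: [539.5, 125.6, 114.3]
ee_rot: [180.0, 0.0, 164.3]
force: [-1.3, 0.1, 3.4]
gripper_width: 18.8
gripper_force: 50.0
time_s: 15.35
ee_pos: [539.5, 125.6, 112.2]
ee_rot: [180.0, 0.0, 164.3]
force: [-0.1, -0.9, 3.9]
gripper_width: 19.3
gripper_force: 50.0
t 15.3 pos [539.5 125.6 112.2] rot [1.7999e+02 1.0000e-02 1.6431e+02] F [-0.1 -0.9  3.9] T [-0.04  0.08  0.02] w 19.3 gf 50.0 units [ 0.004 -0.008  0.074]
```

```bash
python3 -m jog '{"jaw":[10,10,10],"slide":[[0,0,0.02],[0,0,0.02],[0,0,0.02]],"spin":[0,0,0]}'; python3 -m jog '{"jaw":[10,10],"slide":[[0,0,0.02],[0,0,0.02]],"spin":[0,0]}'
```

```text
time_s: 15.65
ee_pos: [539.5, 125.6, 110.4]
ee_rot: [180.0, 0.0, 164.3]
force: [-0.9, -0.5, 4.1]
gripper_width: 19.0
gripper_force: 50.0
time_s: 15.85
ee_pos: [539.4, 125.6, 109.2]
ee_rot: [180.0, 0.0, 164.3]
force: [-0.8, 0.3, 4.0]
gripper_width: 19.0
gripper_force: 50.0
```

```bash
python3 -m jog '{"jaw":[10,10],"slide":[[0,0,0.02],[0,0,0.02]],"spin":[0,0]}'
```

```text
time_s: 16.05
ee_pos: [539.5, 125.6, 108.0]
ee_rot: [180.0, 0.0, 164.3]
force: [0.9, -0.6, 3.4]
gripper_width: 19.2
gripper_force: 50.0
```

```bash
python3 -m jog '{"jaw":[10,10],"slide":[[0,0,0.02],[0,0,0.02]],"spin":[0,0]}';python3 -m jog '{"jaw":[10,10],"slide":[[0,0,0.02],[0,0,0.02]],"spin":[0,0]}'
```

```text
time_s: 16.25
ee_pos: [539.6, 125.6, 107.1]
ee_rot: [180.0, 0.0, 164.3]
force: [-0.9, -0.3, 9.2]
gripper_width: 19.1
gripper_force: 50.0
time_s: 16.45
ee_pos: [539.8, 125.6, 107.0]
ee_rot: [180.0, 0.1, 164.3]
force: [-1.9, -0.2, 14.6]
gripper_width: 19.0
gripper_force: 50.0
```

```bash
python3 -m jog '{"jaw":[10,10],"slide":[[0.02,0,0.02],[0,0,0.02]],"spin":[0,0]}';python3 -m jog '{"jaw":[10,10],"slide":[[0.01,0,0.03],[0,0,0]],"spin":[0,0]}'; python3 -c "from h import *;go(539.3,125.4,110)"
```

```text
time_s: 16.65
ee_pos: [539.8, 125.7, 106.8]
ee_rot: [179.9, 0.2, 164.3]
force: [-1.9, -0.6, 19.4]
gripper_width: 19.7
gripper_force: 50.0
time_s: 16.85
ee_pos: [539.8, 125.7, 106.7]
ee_rot: [179.9, 0.2, 164.3]
force: [-3.7, -2.5, 21.0]
gripper_width: 19.4
gripper_force: 50.0
t 16.9 pos [539.8 125.7 106.7] rot [179.93   0.22 164.33] F [-3.7 -2.5 21. ] T [-0.41  0.65  0.03] w 19.4 gf 50.0 units [ 0.012 -0.014 -0.111]
```

The middle bore stops dead at about 36 mm, so it is shallow too. On to the third.

```bash
python3 -m jog '{"jaw":[10,10,10,10,10,10,10,10],"slide":[[-0.03,0,-0.1],[0,0,-0.1],[0,0,-0.2],[0,0,-0.3],[0,0,-0.4],[0,0,-0.5],[0,0,-0.4],[0,0,0]],"spin":[0,0,0,0,0,0,0,0]}'; python3 -c "from h import *;go(540.4,195.5,160)"
```

```text
time_s: 17.65
ee_pos: [540.3, 125.7, 165.8]
ee_rot: [179.9, 0.2, 164.3]
force: [0.7, -0.7, -0.7]
gripper_width: 19.0
gripper_force: 50.0
t 17.6 pos [540.3 125.7 165.8] rot [179.9    0.18 164.31] F [ 0.7 -0.7 -0.7] T [-0.   -0.01  0.04] w 19.0 gf 50.0 units [0.627 2.239 0.194]
```

```bash
python3 -m jog '{"jaw":[10,10,10,10,10,10,10],"slide":[[0.1,0.35,0],[0.15,0.6,0],[0.15,0.6,0],[0.12,0.45,0],[0.1,0.239,0],[0,0,0],[0,0,0]],"spin":[0,0,0,0,0,0,0]}'; python3 -c "from h import *;go(540.4,195.5,138.5)"
```

```text
time_s: 18.35
ee_pos: [539.4, 195.0, 163.3]
ee_rot: [-180.0, -0.0, 164.3]
force: [-0.6, -0.1, -0.6]
gripper_width: 19.4
gripper_force: 50.0
t 18.4 pos [539.4 195.  163.3] rot [-1.7996e+02 -3.0000e-02  1.6434e+02] F [-0.6 -0.1 -0.6] T [-0.07 -0.03 -0.01] w 19.4 gf 50.0 units [-0.029  0.026  0.827]
```

```bash
python3 -m jog '{"jaw":[10,10,10,10,10,10,10],"slide":[[-0.02,0.015,0.25],[0,0,0.2],[0,0,0.1],[0,0,0.1],[0,0,0.07],[0,0,0.05],[0,0,0]],"spin":[0,0,0,0,0,0,0]}';python3 -c "from h import *;go(540.4,195.5,129.5)"
```

```text
time_s: 19.05
ee_pos: [540.3, 195.5, 140.3]
ee_rot: [-180.0, -0.0, 164.3]
force: [0.2, 0.6, -0.8]
gripper_width: 19.2
gripper_force: 50.0
t 19.1 pos [540.3 195.5 140.3] rot [-1.8000e+02 -1.0000e-02  1.6431e+02] F [ 0.2  0.6 -0.8] T [ 0.03 -0.01  0.01] w 19.2 gf 50.0 units [-0.003  0.002  0.36 ]
```

```bash
python3 -m jog '{"jaw":[10,10,10,10,10,10,10,10],"slide":[[0,0,0.05],[0,0,0.05],[0,0,0.05],[0,0,0.05],[0,0,0.05],[0,0,0.05],[0,0,0.05],[0,0,0]],"spin":[0,0,0,0,0,0,0,0]}';python3 -c "from h import *;go(540.4,195.5,113.5)"
```

```text
time_s: 19.85
ee_pos: [540.2, 195.5, 129.7]
ee_rot: [-180.0, -0.0, 164.3]
force: [0.4, 0.6, -1.3]
gripper_width: 19.2
gripper_force: 50.0
t 19.9 pos [540.2 195.5 129.7] rot [-1.7999e+02 -2.0000e-02  1.6431e+02] F [ 0.4  0.6 -1.3] T [-0.05 -0.    0.  ] w 19.2 gf 50.0 units [-0.006  0.003  0.539]
```

```bash
python3 -m jog '{"jaw":[10,10,10,10,10,10,10,10,10,10],"slide":[[0,0,0.05],[0,0,0.05],[0,0,0.05],[0,0,0.05],[0,0,0.05],[0,0,0.05],[0,0,0.05],[0,0,0.05],[0,0,0.05],[0,0,0.05]],"spin":[0,0,0,0,0,0,0,0,0,0]}'; python3 -m jog '{"jaw":[10,10,10,10],"slide":[[0,0,0.03],[0,0,0.03],[0,0,0.03],[0,0,0.03]],"spin":[0,0,0,0]}'; python3 -c "from h import *;go(540.4,195.5,98.5)"
```

```text
time_s: 20.85
ee_pos: [540.6, 195.5, 116.0]
ee_rot: [180.0, 0.1, 164.3]
force: [-1.0, -0.4, 4.8]
gripper_width: 19.1
gripper_force: 50.0
time_s: 21.25
ee_pos: [540.6, 195.5, 112.4]
ee_rot: [180.0, 0.1, 164.3]
force: [-0.5, -0.1, 5.5]
gripper_width: 19.4
gripper_force: 50.0
t 21.2 pos [540.6 195.5 112.4] rot [1.7996e+02 6.0000e-02 1.6432e+02] F [-0.5 -0.1  5.5] T [-0.17  0.33 -0.03] w 19.4 gf 50.0 units [ 0.007 -0.004  0.463]
```

```bash
python3 -m jog '{"jaw":[10,10,10,10,10],"slide":[[0,0,0.03],[0,0,0.03],[0,0,0.03],[0,0,0.03],[0,0,0.03]],"spin":[0,0,0,0,0]}'; python3 -m jog '{"jaw":[10,10],"slide":[[0,0,0.03],[0,0,0.03]],"spin":[0,0]}'
```

```text
time_s: 21.75
ee_pos: [540.6, 195.6, 107.9]
ee_rot: [180.0, 0.1, 164.3]
force: [-0.4, -0.9, 5.1]
gripper_width: 19.0
gripper_force: 50.0
time_s: 21.95
ee_pos: [540.7, 195.6, 106.1]
ee_rot: [180.0, 0.1, 164.3]
force: [-0.5, -0.9, 5.2]
gripper_width: 19.1
gripper_force: 50.0
```

Past the shallow depth. I continue to about 100, then creep.

```bash
python3 -m jog '{"jaw":[10,10,10,10,10,10],"slide":[[0,0,0.03],[0,0,0.03],[0,0,0.03],[0,0,0.03],[0,0,0.03],[0,0,0.02]],"spin":[0,0,0,0,0,0]}'; python3 -m jog '{"jaw":[10,10],"slide":[[0,0,0.02],[0,0,0.02]],"spin":[0,0]}'
```

```text
time_s: 22.55
ee_pos: [540.7, 195.6, 101.0]
ee_rot: [180.0, 0.1, 164.3]
force: [-1.5, -0.8, 5.4]
gripper_width: 19.1
gripper_force: 50.0
time_s: 22.75
ee_pos: [540.7, 195.6, 99.8]
ee_rot: [180.0, 0.1, 164.3]
force: [-0.6, -0.7, 4.5]
gripper_width: 19.3
gripper_force: 50.0
```

```bash
python3 -m jog '{"jaw":[10,10],"slide":[[0,0,0.02],[0,0,0.02]],"spin":[0,0]}'; python3 -m jog '{"jaw":[10,10],"slide":[[0,0,0.02],[0,0,0.02]],"spin":[0,0]}'
```

```text
time_s: 22.95
ee_pos: [540.6, 195.6, 98.6]
ee_rot: [180.0, 0.1, 164.3]
force: [-1.2, -0.9, 5.0]
gripper_width: 19.0
gripper_force: 50.0
time_s: 23.15
ee_pos: [540.9, 195.6, 98.1]
ee_rot: [179.9, 0.1, 164.3]
force: [-3.2, -1.6, 11.1]
gripper_width: 19.1
gripper_force: 50.0
```

```bash
python3 -m jog '{"jaw":[10,10],"slide":[[0.02,0,0.02],[0,0,0.02]],"spin":[0,0]}'; python3 -m jog '{"jaw":[10,10],"slide":[[0.01,0,0.02],[0,0,0.01]],"spin":[0,0]}';python3 -m jog '{"jaw":[10,10],"slide":[[0.01,0,0.02],[0,0,0]],"spin":[0,0]}'; python3 - <<'E'
from h import *
import cv2
go(540.4,195.5,98.5)
s=env.grab_frame("scene")
a=cv2.resize(s[130:210,330:430],(750,600),interpolation=cv2.INTER_CUBIC)
cv2.imwrite("pics/b1.png",a[:,:,::-1])
E
```

```text
time_s: 23.35
ee_pos: [540.8, 195.7, 97.9]
ee_rot: [179.9, 0.2, 164.3]
force: [-2.8, -2.5, 16.1]
gripper_width: 18.9
gripper_force: 50.0
time_s: 23.55
ee_pos: [540.8, 195.8, 97.8]
ee_rot: [179.9, 0.2, 164.3]
force: [-3.6, -2.0, 18.9]
gripper_width: 19.4
gripper_force: 50.0
time_s: 23.75
ee_pos: [540.8, 195.8, 97.7]
ee_rot: [179.9, 0.3, 164.3]
force: [-3.4, -1.9, 19.4]
gripper_width: 19.3
gripper_force: 50.0
t 23.8 pos [540.8 195.8  97.7] rot [179.88   0.28 164.34] F [-3.4 -1.9 19.4] T [-0.71  0.83 -0.02] w 19.3 gf 50.0 units [ 0.01  -0.014 -0.027]
```

View pics/b1.png

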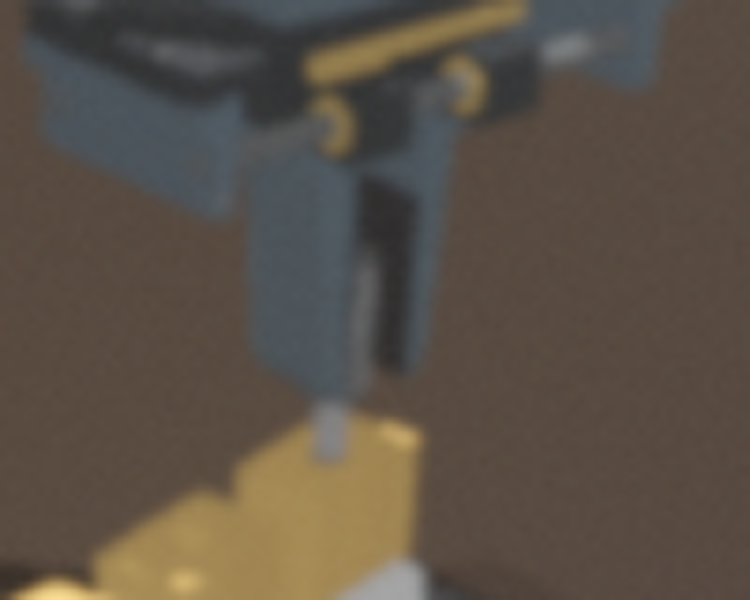

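The stem is down in the bore and the ring mark is at the face at crop (332,458). No mark shows above it, and the rod stands dead at 45 mm depth. I relax the push, let go and look.

```bash
python3 -m jog '{"jaw":[10,10],"slide":[[-0.02,0,-0.06],[0,0,0]],"spin":[0,0]}'; python3 -m jog '{"jaw":[22,26,32,40,40,40],"slide":[[0,0,0],[0,0,0],[0,0,0],[0,0,0],[0,0,0],[0,0,0]],"spin":[0,0,0,0,0,0]}' 10;  python3 -c "from h import *;go(540.4,195.5,180)"
```

```text
time_s: 24.0
ee_pos: [540.7, 195.7, 98.0]
ee_rot: [179.9, 0.2, 164.3]
force: [-1.9, -2.0, 12.8]
gripper_width: 19.0
gripper_force: 50.0
time_s: 24.6
ee_pos: [539.7, 195.7, 95.2]
ee_rot: [-180.0, -0.0, 164.3]
force: [-0.9, -0.5, -0.4]
gripper_width: 40.1
gripper_force: 0.0
t 24.6 pos [539.7 195.7  95.2] rot [-1.8000e+02 -2.0000e-02  1.6432e+02] F [-0.9 -0.5 -0.4] T [-0.01  0.01  0.06] w 40.1 gf 0.0 units [-2.200e-02 -1.000e-03 -2.825e+00]
```

```bash
python3 -m jog '{"jaw":[40,40,40,40,40,40,40,40,40,40],"slide":[[0,0,-0.2],[0,0,-0.5],[0,0,-0.8],[0,0,-0.8],[0,0,-0.8],[0,0,-0.6],[0.9,0,-0.3],[0.9,0,0],[0.9,0,0],[0.5,0,0]],"spin":[0,0,0,0,0,0,0,0,0,0]}'; python3 -m jog '{"jaw":[40,40,40,40],"slide":[[0.9,0,0],[0.7,0,0],[0.3,0,0],[0,0,0]],"spin":[0,0,0,0]}'; python3 - <<'E'
from h import *
import cv2
go(540.4,195.5,200)
s=env.grab_frame("scene");t=env.grab_frame("top")
a=cv2.resize(s[130:220,330:410],(480,540),interpolation=cv2.INTER_CUBIC)
b=cv2.resize(t[120:480,150:480],(320,349),interpolation=cv2.INTER_CUBIC)
o=np.zeros((540,800,3),np.uint8);o[:,:480]=a;o[:349,480:]=b
cv2.imwrite("pics/end.png",o[:,:,::-1])
for z in(25,70,90,135):print(z,(px("scene",[540.4,195.5,z])-[330,130])*6)
E
```

```text
time_s: 25.6
ee_pos: [445.6, 221.9, 216.0]
ee_rot: [180.0, -0.0, 164.4]
force: [-0.1, -0.9, -0.2]
gripper_width: 40.3
gripper_force: 0.0
time_s: 26.0
ee_pos: [392.2, 237.3, 215.8]
ee_rot: [180.0, 0.0, 164.4]
force: [0.3, 0.6, 0.7]
gripper_width: 40.2
gripper_force: 0.0
t 26.0 pos [392.2 237.3 215.8] rot [1.7997e+02 5.0000e-02 1.6439e+02] F [0.3 0.6 0.7] T [ 0.03 -0.01 -0.02] w 40.2 gf 0.0 units [-5.132 -0.012  0.531]
25 [259.93631245 471.68539162]
70 [266.84096471 365.43887637]
90 [270.01446044 316.60616916]
135 [277.40448633 202.89088434]
```

View pics/end.png

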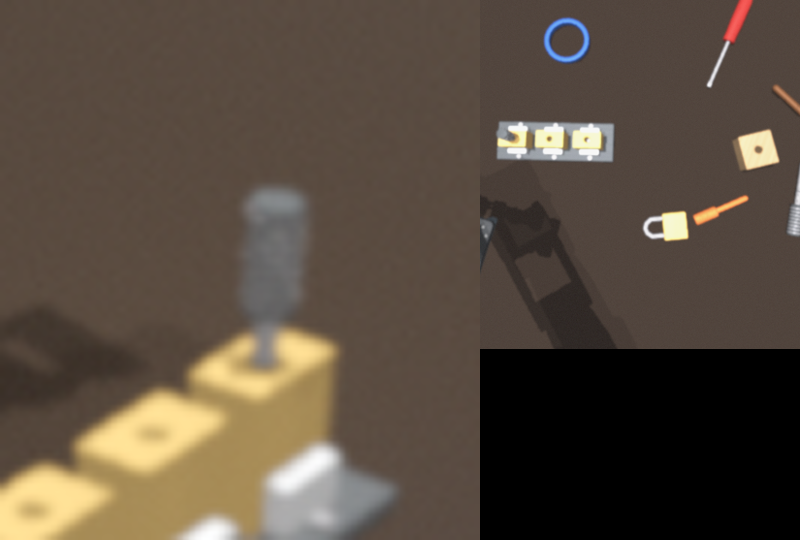

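The rod stands in the third body. Its handle top at crop (275,200) is about 1 px from the value predicted for full depth, the arm is clear, and the padlock, driver and tape are in place.

```bash
python3 -c "from workcell import env;print(env.job_done())"
```

```text
the job is handed in; nothing more can be done
None
```

The job is handed in: the rod stands fully home and let go in the full-depth body, the one at the end farthest from the stand. The other two bottomed at about 34 and 36 mm, pushing force readings stayed at or below 24 N, robot time was about 26 s, and the padlock, screwdriver and tape reel are where they were.

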